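# Ease the sagging barrel bolt over the bent keeper and hold the gate ajar

## Robot

A 6-joint arm with a two-finger parallel gripper is mounted at the origin on a cart in front of the work surface, level with it; the furniture and walls round the work are solid. World frame = base frame: x ahead of the robot, y to its left, z up, the work surface at z = 0. Lengths are in m, angles in rad, forces in N, time in s.
With the tool pointing down it reaches from about 0.375 to 0.9 m from the base axis. Payload 3.1 kg.
Tool frame: the origin (TCP) lies midway between the tips of the shut fingers; the grasp point (between the pads) lies 19 mm behind it (manip.tcp_to_grasp is the distance from the TCP to the grasp point, in m); z points along the fingers, y is the line along which they close (so a half turn about z gives the same grasp; the last joint's range is limited). The gripper opens to 85 mm and grips with 20 to 120 N. Pads are 22 mm wide; open, the fingers measure 114 mm over their backs; the gripper's body (76 mm by 85 mm) begins 54 mm behind the grasp point. The pads swing forward as they close: fully open they stand 13 mm farther back than shut.
Start: joints at [0.934, 0.527, 1.433, -0, 1.181, -0.178], TCP at [0.276, 0.561, 0.231] pointing down, gripper open.
Joint ranges: [-3.08, 3.08], [-0.75, 2.2], [0.22, 2.44], [-1.43, 4.57], [0, 2.65], [-2.85, 2.85]. Speed limits (rad/s): [2.79, 2.79, 3.14, 3.14, 3.14, 3.14].

## Interface

Orientations are given as a unit quaternion [x, y, z, w].
In Python, from station import manip gives the robot as it stands. The module is installed in compiled form; this text tells all that it offers.
- The arm moves only by the shell command python3 -m crank 'ROWS' [OPENING] [FORCE]. ROWS is JSON, a list of rows, each a list of 2 entries, a list of its own where there are three numbers: the shift along the tool's x, y, z in cm, then the turn about the tool's z in degrees. In form: [[[x, y, z], spin], ...]. A call has 1 to 10 rows; each row is the pose to reach, as a shift and turn from the pose commanded when the call began, along the tool's axes at that moment; what a row does not reach only later rows make up. A row lasts 1/10 s, in which the tool goes at most 50 mm and 8.59 degrees, less where a joint would pass 70% of its speed; a pose out of reach is approached as far as the arm can. A call with a gripper value outside its range is refused whole. OPENING is the finger opening in cm, from 0 to 8.54, set as the call begins (- or left out, the last holds). The fingers move at their own pace and stop on an object; FORCE is the grip in N (left out, the last holds). Time passes only in rows, so rows that repeat a pose let the fingers close. It gives the time, the measured TCP pose, the force and the opening at its end, in the units of the state.
- manip.sense(): the state, without advancing time (a new reading comes with each control period).
- manip.snapshot(name): name is "scene" or "side" or "wrist"; returns the picture (384x512x3 uint8, red, green, blue); there is no depth.
- manip.camera_params(name): a dict with "fx", "fy", "cx", "cy" (pixels), "pose" (4x4, takes a point from camera to world coordinates). Camera axes: x right, y up, looking along -z (the intrinsics and any distortion apply to the point x, -y, -z); pixel columns grow to the right and rows downward; lengths in m; the calibration is good to about 2 mm. A picture is of the moment at which its call begins: read the wrist's pose just before it. camera_params takes no time and is no camera call; for the wrist camera it gives the pose at the moment of the call.
- manip.sign_off(): hands the job in, once; it reports no verdict.
The state is a dict: "t": time; "q": joint angles; "qd": joint speeds; "tau": joint torques, N m; "tcp_pos": TCP position; "tool_rot": TCP orientation; "force": force on the tool from outside, world axes, zero at the start; "ft_torque": the same for the moment, N m; "finger_gap": opening from 0.0 (shut) to 1.0 (fully open).
Only numpy, scipy, OpenCV 4.12 (cv2) and the standard library are available. Lean on these libraries where they do the work, as an engineer would, in place of code of your own. Each camera call takes 0.05 s, during which the arm holds its last target. There are 200 camera calls.

## Task

Unbolt the small wooden gate on the table and hold it ajar: grip the bolt's black upright handle, lift the sagging bolt while drawing it back so that its nose passes over the bent lip of the brass keeper without being forced against it, and only when it is fully out pull the gate open by about 30 degrees. The gate springs shut, so finish still gripping the handle and holding the gate still at that angle. Leave the other things where they are.

Things in the scene. Friction and masses are not known exactly. Their poses are not given: they have to be found in the camera images.
- gate_frame: Fixed frame of a small rabbit-run gate: plywood base board 120x360x18 mm, two wooden posts up to 215 mm. Origin: centre of the board's underside. Its y axis points from the hinge post to the latch post (along the bolt, to its nose); -x is the front, which carries the bolt and to which the gate opens; z is up. Its place and yaw vary.
- keeper: Brass loop 27 mm long in y, fixed to the front of the latch post; axes as the frame's. Origin: middle of the loop, on the axis of the sagging bolt. The gate-side edge of its bottom is bent up into a 5 mm lip: top 8 mm below the origin, far side 7.5 mm towards the gate. The bolt has 6 mm of room in front and behind, and enough above for its full lift. Its screws are loose: it bears at most 25 N.
- bolt: Steel barrel bolt on the gate's front: rod 12 mm thick, 215 mm long, along its y axis. Origin: on the rod's axis, below the handle; nose end 120 mm towards +y. A lug 108 to 118 mm from the origin hangs 16 mm below the rod's axis and catches behind the keeper's lip unless the bolt is lifted over 8 mm. A 10 mm stem rises to the handle. Turns with the gate. About 0.25 kg.
- handle (a point): Centre of the bolt's black upright handle: a round spool 21 mm thick with 28 mm rims, 40 mm tall, axis vertical. It stands 80 mm above the rod's axis, clear above the gate (top at 215 mm); its centre is at 255 mm while the bolt sags. It can be gripped from above at any yaw. The bolt does not turn on its axis.
- nose (a point): Centre of the nose end of the bolt rod.
- gate_hinge (a point): Point on the vertical hinge axis of the gate, at the height of the sagging bolt (175 mm). With the bolt home the handle is 168 mm from it along the frame's y and 22 mm towards the front; drawing the bolt brings the handle nearer along the gate.
- bolt_draw (a joint): How far the bolt is drawn back towards the hinge, 0 (home) to 0.055 m. Starts at 0 to 0.005. Unlifted, its lug meets the lip at about 0.014. The lug is past the lip at 0.030, and the nose is clear of the keeper from 0.032 on. Rubs with about 1 N, stays where it is left.
- bolt_lift (a joint): How far the bolt is lifted in its worn guides, 0 (sagging, by its own weight) to 0.018 m (end stop).
- gate (a joint): Opening angle of the gate, 0 shut, positive towards the front (counter-clockwise from above), up to 1.5 rad. A spring shuts it: 0.3 N m when shut, 0.6 N m at 0.5 rad (about 5 N at the handle).
- glue_bottle: Yellow glue bottle with orange cap, 48x62x200 mm, standing beside the latch post. Leave alone.
- tape_measure: Yellow tape measure, 68x102x36 mm, lying in front of the gate, lower than the gate's bottom edge (50 mm). Leave alone.
- battery_pack: Black tool battery, 76x118x64 mm, behind the gate. Leave alone.

How it is judged:
On the way, in this order (a step that is already met when the one before it is completed fails the run):
1. the bolt is fully out of the keeper with the gate still shut (value of joint bolt_draw above 0.032 m and value of joint gate below 0.08 rad).
2. the gate is drawn ajar with the gripper on the bolt (value of joint gate between 0.35 and 0.7 rad and contact force between the fingers and bolt above 1 N), for 0.2 s.
At the end, for the whole second after the job is handed in: The gate is held still (under 0.06 rad/s) at 20 to 40 degrees (0.35 to 0.70 rad), the bolt drawn at least 30 mm, the fingers still gripping the bolt (over 2 N), and no bystander propping the gate (value of joint gate between 0.35 and 0.7 rad and velocity of joint gate between -0.06 and 0.06 rad/s and value of joint bolt_draw above 0.03 m and contact force between the fingers and bolt above 2 N and contact force between gate and glue_bottle below 0.1 N and contact force between gate and tape_measure below 0.1 N); the arm keeps its last pose, push and grip.
It fails at once if the bolt is forced against the keeper (over 25 N) (contact force between bolt and keeper above 25 N).
It fails at once if the glue bottle is moved more than 30 mm or tipped (distance of glue_bottle from where it was at the start of the episode above 0.03 m or angle between glue_bottle's own z axis and vertical above 0.3 rad).
It fails at once if the tape measure is moved more than 30 mm (distance of tape_measure from where it was at the start of the episode above 0.03 m).
It fails at once if the battery pack is moved more than 30 mm (distance of battery_pack from where it was at the start of the episode above 0.03 m).
It also fails if it takes over 35 s, if anything falls off the work surface, if the arm or the gripper's body presses on something with over 40 N, if the wrist force passes 120 N, or if a joint passes its speed limit or range.

## Working session

There is one attempt and no reset: what is moved stays moved. The work goes in short steps, Python scripts to look and compute and a shell command to move; the robot and the scene stay as the last step left them, time stands still between calls to the robot, and variables do not carry over. Pictures are saved under pics/ and viewed, on a budget of 10 in all, crops included, one or two more only if the job needs it, and the job is handed in when it is done.

```bash
mkdir -p pics; python3 - <<'E'
from station import manip
import cv2,numpy as np
s=manip.sense();print(s)
ims=[]
for n in("scene","side"):
    im=manip.snapshot(n);cv2.imwrite(f"pics/{n}0.png",im[:,:,::-1]);p=manip.camera_params(n);print(n,p)
print(manip.camera_params("wrist"))
E
```

```text
{'t': 0.0, 'q': array([ 9.34495155e-01,  5.28450852e-01,  1.43391784e+00,  6.97915181e-06,
        1.18138254e+00, -1.78489504e-01]), 'qd': array([-0.0007026 ,  0.00022667, -0.0011908 , -0.00068624, -0.00154224,
       -0.00016702]), 'tau': array([ 7.62738127e-04, -4.42346478e+01, -1.78024650e+01, -2.78950283e-04,
        8.40546418e-03, -2.67237240e-06]), 'tcp_pos': array([0.27577345, 0.56006821, 0.23033808]), 'tool_rot': array([ 2.26913196e-01,  9.73914389e-01, -9.89677734e-04, -4.30598085e-04]), 'force': array([-0.0158014 , -0.48171842,  0.24562351]), 'ft_torque': array([-0.06689576,  0.00587526, -0.01892324]), 'finger_gap': 1.0023298212188678}
scene {'fx': 388.8626019888127, 'fy': 388.8626019888127, 'cx': 249.17569661678934, 'cy': 192.59682414303307, 'pose': array([[ 0.60624797,  0.5591206 , -0.56555067,  0.06817482],
       [-0.7950624 ,  0.40964129, -0.44729163, -0.48587553],
       [-0.01841706,  0.72081771,  0.69287996,  0.7582191 ],
       [ 0.        ,  0.        ,  0.        ,  1.        ]])}
side {'fx': 388.4707606814584, 'fy': 388.4707606814584, 'cx': 259.53570689836323, 'cy': 183.8071162198953, 'pose': array([[-0.99880772,  0.01801039, -0.04537353,  0.54789617],
       [-0.04867758, -0.43771759,  0.89779385,  0.72015814],
       [-0.00369118,  0.89893211,  0.43807241,  0.55761617],
       [ 0.        ,  0.        ,  0.        ,  1.        ]])}
{'fx': 280.72286394116145, 'fy': 280.72286394116145, 'cx': 259.87295194109095, 'cy': 194.76523239015043, 'pose': array([[ 0.44191551, -0.84912429, -0.28930713,  0.19971793],
       [ 0.89705387,  0.4174946 ,  0.14488828,  0.59744007],
       [-0.002244  , -0.32355246,  0.94620757,  0.37465396],
       [ 0.        ,  0.        ,  0.        ,  1.        ]])}
```

View pics/scene0.png

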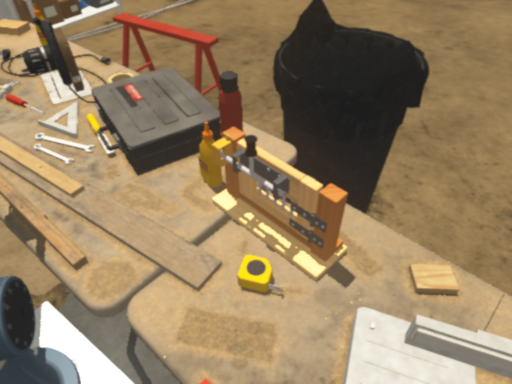

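View pics/side0.png

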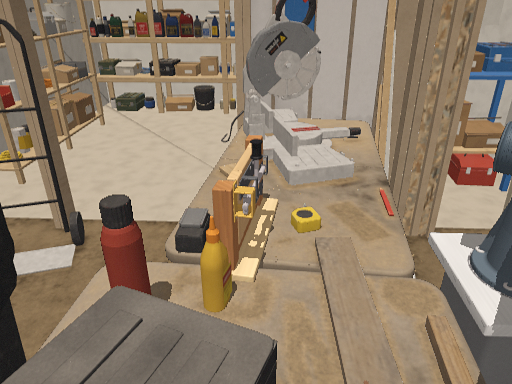

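The scene view has the gate at centre, with the latch post and bottle to the left, the hinge post at (332,200) and the handle near (250,146). In the side view the handle is near (257,150). I'll enlarge both.

```bash
python3 - <<'E'
import cv2,numpy as np
a=cv2.imread("pics/scene0.png")[120:280,195:355];b=cv2.imread("pics/side0.png")[130:290,190:350]
f=lambda x:cv2.resize(x,(400,400),interpolation=cv2.INTER_CUBIC)
cv2.imwrite("pics/crop0.png",np.hstack([f(a),f(b)]))
E
```

```text
(no output)
```

View pics/crop0.png

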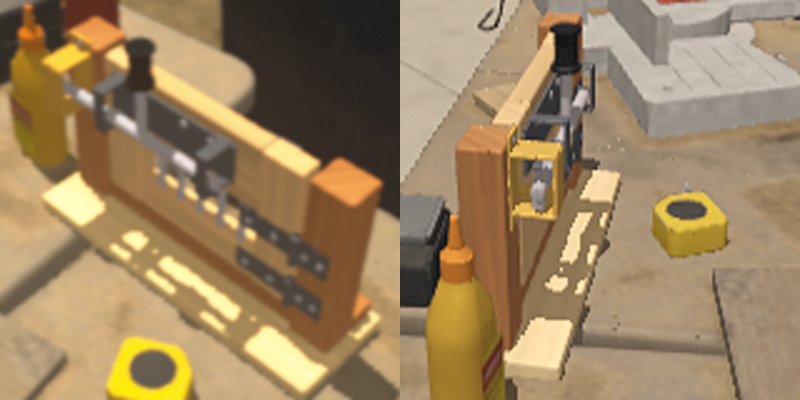

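```bash
cat > h.py <<'E'
from station import manip
import cv2,numpy as np
def ray(p,u,v):
    d=p["pose"][:3,:3]@np.array([(u-p["cx"])/p["fx"],-(v-p["cy"])/p["fy"],-1]);return p["pose"][:3,3],d/np.linalg.norm(d)
def onz(p,u,v,z):
    o,d=ray(p,u,v);return o+d*(z-o[2])/d[2]
def tri(rs):
    A=0;b=0
    for o,d in rs:
        M=np.eye(3)-np.outer(d,d);A=A+M;b=b+M@o
    x=np.linalg.solve(A,b);return x,[np.linalg.norm(np.cross(x-o,d)) for o,d in rs]
E
python3 - <<'E'
from h import *
s=manip.camera_params("scene");e=manip.camera_params("side")
print("handle",tri([ray(s,251,146.4),ray(e,256.4,149.2)]),onz(s,251,146.4,.255),onz(e,256.4,149.2,.255))
A=onz(s,315,273.6,.018);B=onz(s,211.8,197.2,.018);print("board front",A,B,np.linalg.norm(B-A),np.degrees(np.arctan2(*(B-A)[:2][::-1])))
A=onz(s,333.8,192,.215);B=onz(s,234.2,134,.215);print("posts",A,B,np.degrees(np.arctan2(*(B-A)[:2][::-1])))
print("tape",onz(s,258,267,.036),"glue",onz(e,190+90/2.5,130+260/2.5,.17))
from scipy.spatial.transform import Rotation as R
print(R.from_quat(manip.sense()["tool_rot"]).as_matrix())
E
```

```text
handle (array([ 0.59514782, -0.07684422,  0.25332565]), [np.float64(0.0005458661386440236), np.float64(0.0005458661386437283)]) [ 0.59416717 -0.07803023  0.255     ] [ 0.59442664 -0.07146023  0.255     ]
board front [ 0.55080981 -0.28696435  0.018     ] [0.5978736  0.06307664 0.018     ] 0.35319072764860765 82.34237743054794
posts [ 0.61339178 -0.27125316  0.215     ] [0.65133202 0.01646506 0.215     ] 82.48797762527256
tape [ 0.47856719 -0.18101423  0.036     ] glue [0.63835909 0.1344067  0.17      ]
[[-8.97031884e-01  4.41964270e-01 -1.17637506e-03]
 [ 4.41965680e-01  8.97030624e-01 -1.54831634e-03]
 [ 3.70943956e-04 -1.90880653e-03 -9.99998109e-01]]
```

The two views agree within about 0.5 mm. The handle is at about (0.595, -0.077, 0.254), and the frame's y axis points at about 82.4°. I'll hover above the handle with the jaw line along the bolt.

```bash
python3 -m crank '[[[0,0,-3],0],[[0,0,-7],-4],[[-2,-1.5,-10],-8],[[-5,-4,-10],-12],[[-9,-7,-10],-16],[[-13,-10,-10],-18.6],[[-17,-13,-10],-18.6],[[-21,-16,-10],-18.6],[[-25,-19,-10],-18.6],[[-29,-22,-10],-18.6]]' 8.5 40
python3 -m crank '[[[0,0,0],0]]'; python3 -c "
from h import *
from scipy.spatial.transform import Rotation as R
s=manip.sense();T=R.from_quat(s['tool_rot']).as_matrix();print(s['q'],s['tcp_pos'],T[:,1],T.T@(np.array([.595,-.077,.335])-s['tcp_pos'])*100)"
```

```text
t: 1.1
tcp_pos: [0.4393, 0.2332, 0.3311]
tool_rot: [0.066, 0.998, -0.0, -0.0]
force: [1.1, 0.4, -0.4]
finger_gap: 0.991
t: 1.2
tcp_pos: [0.4418, 0.2301, 0.331]
tool_rot: [0.07, 0.998, -0.001, 0.001]
force: [-0.0, 0.1, -0.2]
finger_gap: 0.995
[ 0.25703945  0.24132714  1.60807681 -0.00261701  1.29194307 -1.17199697] [0.44182739 0.23013483 0.33103721] [ 0.14057372  0.99006772 -0.00222362] [-19.48306938 -28.25610465  -0.31001974]
```

```bash
python3 -m crank '[[[-2.2,-3.2,0],0],[[-4.8,-7,0],0],[[-7.3,-10.6,0],0],[[-9.8,-14.2,0],0],[[-12.3,-17.8,0],0],[[-14.8,-21.5,0],0],[[-17.3,-25,0],0],[[-19,-27.4,-0.3],0],[[-19.5,-28.2,-0.3],0],[[-19.5,-28.2,-0.3],0]]'
python3 - <<'E'
from h import *
from scipy.spatial.transform import Rotation as R
p=manip.camera_params("wrist");im=manip.snapshot("wrist")
s=manip.sense();T=R.from_quat(s['tool_rot']).as_matrix();print(s['tcp_pos'],T)
cv2.imwrite("pics/w1.png",im[:,:,::-1]);np.save("w1.npy",p["pose"])
w=np.linalg.inv(p["pose"])@np.array([.595,-.077,.275,1]);print(p["cx"]-p["fx"]*w[0]/w[2],p["cy"]+p["fy"]*w[1]/w[2])
E
```

```text
t: 2.2
tcp_pos: [0.5949, -0.0703, 0.3335]
tool_rot: [0.067, 0.998, 0.0, -0.001]
force: [-0.7, 0.2, -0.1]
finger_gap: 0.998
[ 0.59429438 -0.06916803  0.33363692] [[-0.99114928  0.13273936 -0.00183457]
 [ 0.13273669  0.99115019  0.00150487]
 [ 0.00201809  0.00124804 -0.99999718]]
251.49928648117685 214.77698194925946
```

View pics/w1.png

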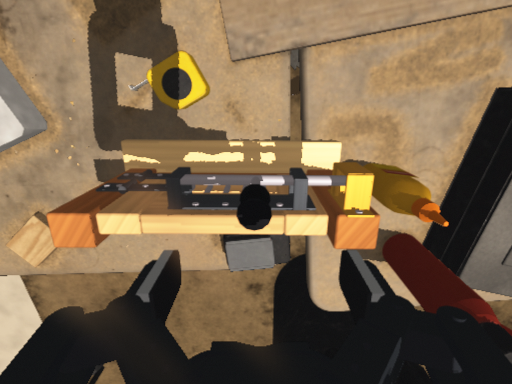

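The wrist view shows the spool at about (255,212), close to the prediction of (251.5,215). The jaw line is parallel to the gate. I'll refine the spool's top-rim position from its contour.

```bash
python3 - <<'E'
from h import *
from scipy.spatial.transform import Rotation as R
p=manip.camera_params("wrist");p["pose"]=np.load("w1.npy")
g=cv2.imread("pics/w1.png",0)[175:240,225:290]
m=(g<40).astype(np.uint8);n,l,st,c=cv2.connectedComponentsWithStats(m)
k=l[37,30];x,y,w,h,a=st[k];print(x+225,y+175,w,h,a)
for r in range(y,y+h,3):
    xs=np.where(l[r]==k)[0]+225;print(r+175,xs.min(),xs.max())
for v in (212,214): print(onz(p,255,v,.275))
s=manip.sense();T=R.from_quat(s['tool_rot']).as_matrix();print(s["tcp_pos"],p["pose"][:3,3])
E
```

```text
225 184 65 46 1578
184 252 258
187 245 264
190 243 266
193 241 268
196 225 289
199 225 289
202 229 289
205 229 289
208 238 270
211 237 270
214 237 270
217 238 270
220 240 268
223 241 267
226 245 263
229 253 256
[ 0.59304617 -0.07395902  0.275     ]
[ 0.5947164  -0.07419427  0.275     ]
[ 0.59429438 -0.06916803  0.33363692] [ 0.51099747 -0.05916208  0.47785255]
```

```bash
python3 -m crank '[[[0,-0.4,0.5],0],[[0,-0.6,2],0],[[0,-0.6,4],0],[[0,-0.6,6],0],[[0,-0.6,7.5],0],[[0,-0.6,8.8],0],[[0,-0.6,9.6],0],[[0,-0.6,9.7],0],[[0,-0.6,9.7],0]]' 
python3 -m crank '[[[0,0,0],0],[[0,0,0],0],[[0,0,0],0],[[0,0,0],0],[[0,0,0],0],[[0,0,0],0],[[0,0,0],0],[[0,0,0],0]]' 0.5 60
python3 - <<'E'
from h import *
s=manip.sense();print(s['tcp_pos'],s['force'],s["ft_torque"],s['finger_gap'])
a=manip.snapshot("wrist");b=manip.snapshot("side")[120:280,180:340]
cv2.imwrite("pics/g1.png",np.hstack([cv2.resize(a,(440,330)),cv2.resize(b,(330,330))])[:,:,::-1])
E
```

```text
t: 3.15
tcp_pos: [0.5943, -0.076, 0.2376]
tool_rot: [0.066, 0.998, -0.0, 0.0]
force: [0.7, -1.2, 0.2]
finger_gap: 0.995
t: 3.95
tcp_pos: [0.5944, -0.0763, 0.2379]
tool_rot: [0.067, 0.998, -0.0, 0.0]
force: [-0.2, -0.2, 4.2]
finger_gap: 0.298
[ 0.59440983 -0.076302    0.23786424] [-0.17899364 -0.21419538  4.17780925] [0.05430376 0.13267351 0.02389263] 0.2979397591305475
```

View pics/g1.png

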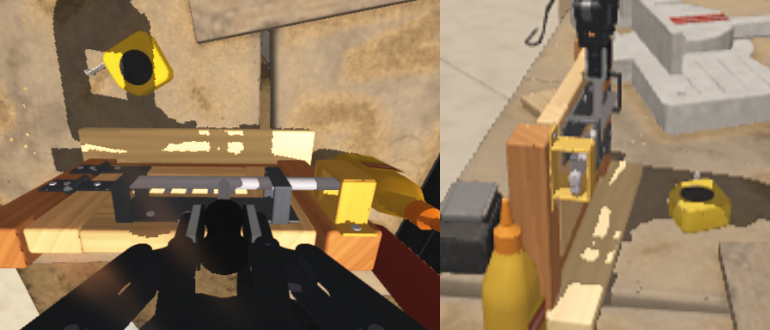

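The spool is gripped squarely between the pads, with a 25 mm gap, and the gate is shut. Next I lift by 13 mm and watch the force.

```bash
python3 -m crank '[[[0,0,-0.2],0],[[0,0,-0.4],0],[[0,0,-0.6],0],[[0,0,-0.8],0],[[0,0,-1.0],0],[[0,0,-1.2],0],[[0,0,-1.3],0],[[0,0,-1.3],0],[[0,0,-1.3],0]]' 
python3 - <<'E'
from h import *
s=manip.sense();print(s['tcp_pos'],s['force'],s["ft_torque"],s['finger_gap'])
a=manip.snapshot("wrist");b=manip.snapshot("side")[130:230,200:300]
cv2.imwrite("pics/g2.png",np.hstack([cv2.resize(a,(440,330)),cv2.resize(b,(330,330))])[:,:,::-1])
E
```

```text
t: 4.95
tcp_pos: [0.5941, -0.0762, 0.2503]
tool_rot: [0.067, 0.998, -0.0, -0.0]
force: [0.5, -0.6, -2.5]
finger_gap: 0.3
[ 0.59406111 -0.07624373  0.25029446] [ 0.45510088 -0.59635806 -2.52725601] [-0.1448341  -0.15257516 -0.01998348] 0.3001921625562307
```

View pics/g2.png

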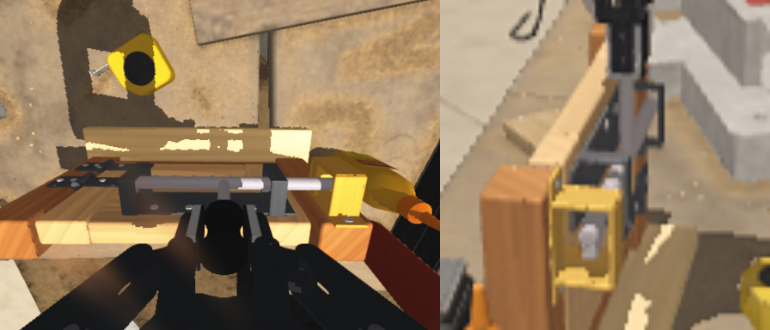

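The force reads -2.5 N, which is the bolt's weight, and the nose has risen in the keeper. I'll add 2 mm of lift and draw through the lip zone gently while watching the force.

```bash
python3 -m crank '[[[0,0,-0.2],0],[[0,-0.2,-0.2],0],[[0,-0.4,-0.2],0],[[0,-0.6,-0.2],0],[[0,-0.8,-0.2],0],[[0,-1.0,-0.2],0]]'; python3 -m crank '[[[0,-0.2,0],0],[[0,-0.4,0],0],[[0,-0.6,0],0]]'
```

```text
t: 5.65
tcp_pos: [0.5927, -0.0862, 0.2522]
tool_rot: [0.067, 0.998, 0.0, -0.0]
force: [1.4, 0.9, -2.3]
finger_gap: 0.302
t: 5.95
tcp_pos: [0.5919, -0.0922, 0.2523]
tool_rot: [0.067, 0.998, 0.0, -0.0]
force: [0.6, 1.2, -2.2]
finger_gap: 0.302
```

The bolt is 16 mm back with only about 1 N of drag, so the lug is over the lip. I'll carry on to about 45 mm.

```bash
python3 -m crank '[[[0,-0.2,0],0],[[0,-0.4,0],0],[[0,-0.6,0],0],[[0,-0.8,0],0],[[0,-1.0,0],0]]'; python3 -m crank '[[[0,-0.3,0],0],[[0,-0.6,0],0],[[0,-0.9,0],0],[[0,-1.2,0],0],[[0,-1.5,0],0],[[0,-1.8,0],0],[[0,-1.8,0],0],[[0,-1.8,0],0]]'
python3 - <<'E'
from h import *
from scipy.spatial.transform import Rotation as R
s=manip.sense();print(s['tcp_pos'],s['force'],s['finger_gap'])
T=R.from_quat(s['tool_rot']).as_matrix()
a=manip.snapshot("wrist");b=manip.snapshot("side")[130:230,200:300]
cv2.imwrite("pics/g3.png",np.hstack([cv2.resize(a,(440,330)),cv2.resize(b,(330,330))])[:,:,::-1])
uy=np.array([.132,.991,0]);ux=np.array([.991,-.132,0])
H=s['tcp_pos']; h0=np.array([.5942,-.0762,0]); hinge=h0-.168*uy+.022*ux; print(hinge)
for th in np.arange(0,.6,.05):
    r=H-hinge; c,sn=np.cos(th),np.sin(th)
    g=np.array([hinge[0]+c*r[0]-sn*r[1],hinge[1]+sn*r[0]+c*r[1],H[2]])
    print(round(th,2),(T.T@(g-H)*100).round(2),-round(np.degrees(th),1))
E
```

```text
t: 6.45
tcp_pos: [0.5905, -0.1021, 0.2523]
tool_rot: [0.067, 0.998, 0.0, -0.0]
force: [0.2, 1.1, -1.8]
finger_gap: 0.3
t: 7.25
tcp_pos: [0.5881, -0.1205, 0.2523]
tool_rot: [0.067, 0.998, -0.001, -0.0]
force: [-0.7, -1.0, -2.8]
finger_gap: 0.302
[ 0.58810059 -0.12048777  0.25229696] [-0.72467122 -1.01416214 -2.75458535] 0.30163818759315025
[ 0.593826 -0.245592  0.      ]
0.0 [-0. -0.  0.] -0.0
0.05 [ 0.61 -0.13  0.  ] -2.9
0.1 [ 1.22 -0.28  0.  ] -5.7
0.15 [ 1.82 -0.47  0.  ] -8.6
0.2 [ 2.4  -0.69  0.  ] -11.5
0.25 [ 2.98 -0.93  0.  ] -14.3
0.3 [ 3.54 -1.21  0.  ] -17.2
0.35 [ 4.09 -1.51  0.  ] -20.1
0.4 [ 4.62 -1.84  0.  ] -22.9
0.45 [ 5.14 -2.2   0.  ] -25.8
0.5 [ 5.64 -2.58  0.  ] -28.6
0.55 [ 6.11 -2.98  0.01] -31.5
```

View pics/g3.png

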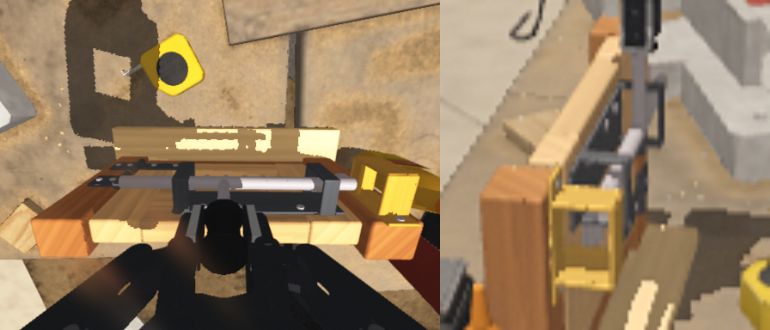

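The wrist view shows the nose at about (355,183), clear of the keeper's left edge at about (362,175). The gate is still shut and the draw is at least 44 mm. I'll swing the gate along its arc, turning the tool with it.

```bash
python3 -m crank '[[[0.3,-0.06,0],-1.4],[[0.61,-0.13,0],-2.9],[[0.92,-0.2,0],-4.3],[[1.22,-0.28,0],-5.7],[[1.52,-0.37,0],-7.2],[[1.82,-0.47,0],-8.6],[[2.11,-0.58,0],-10],[[2.4,-0.69,0],-11.5]]'
python3 - <<'E'
from h import *
from scipy.spatial.transform import Rotation as R
s=manip.sense();print(s['tcp_pos'],s['force'],s['finger_gap'],s['q'])
T=R.from_quat(s['tool_rot']).as_matrix();H=s['tcp_pos'];hinge=np.array([.5938,-.2456,0])
for th in np.arange(0,.4,.05):
    r=H-hinge; c,sn=np.cos(th),np.sin(th)
    g=np.array([hinge[0]+c*r[0]-sn*r[1],hinge[1]+sn*r[0]+c*r[1],H[2]])
    print(round(th,2),(T.T@(g-H)*100).round(2),-round(np.degrees(th),1))
E
```

```text
t: 8.15
tcp_pos: [0.5638, -0.1236, 0.2525]
tool_rot: [-0.035, 0.999, -0.0, 0.001]
force: [3.2, -1.3, -1.6]
finger_gap: 0.295
[ 0.56379737 -0.12358671  0.25252266] [ 3.23700403 -1.27280165 -1.57727635] 0.2947934049943182 [-4.09473110e-01  4.38225777e-01  1.53189696e+00  3.38699951e-04
  1.17024589e+00 -2.05005308e+00]
0.0 [0. 0. 0.] -0.0
0.05 [ 0.62 -0.12 -0.  ] -2.9
0.1 [ 1.23 -0.28 -0.  ] -5.7
0.15 [ 1.83 -0.46 -0.  ] -8.6
0.2 [ 2.42 -0.67 -0.  ] -11.5
0.25 [ 3.   -0.92 -0.  ] -14.3
0.3 [ 3.56 -1.19 -0.  ] -17.2
0.35 [ 4.12 -1.49 -0.  ] -20.1
```

```bash
python3 -m crank '[[[0.31,-0.06,0],-1.4],[[0.62,-0.12,0],-2.9],[[0.93,-0.2,0],-4.3],[[1.23,-0.28,0],-5.7],[[1.53,-0.37,0],-7.2],[[1.83,-0.46,0],-8.6],[[2.13,-0.57,0],-10],[[2.42,-0.67,0],-11.5],[[2.71,-0.79,0],-12.9],[[3,-0.92,0],-14.3]]'
python3 -m crank '[[[0.31,-0.06,0],-1.4],[[0.62,-0.12,0],-2.9],[[0.93,-0.2,0],-4.3],[[0.93,-0.2,0],-4.3],[[0.93,-0.2,0],-4.3],[[0.93,-0.2,0],-4.3],[[0.93,-0.2,0],-4.3],[[0.93,-0.2,0],-4.3]]'
python3 - <<'E'
from h import *
s=manip.sense();print(s['tcp_pos'],s['force'],s['finger_gap'],s['qd'].round(3))
r=s['tcp_pos'][:2]-np.array([.5938,-.2456]);r0=np.array([.5881,-.1205])-np.array([.5938,-.2456])
print(np.arctan2(r[1],r[0])-np.arctan2(r0[1],r0[0]),np.linalg.norm(r),np.linalg.norm(r0))
a=manip.snapshot("wrist");b=manip.snapshot("scene")[110:300,180:370]
cv2.imwrite("pics/g4.png",np.hstack([cv2.resize(a,(440,330)),cv2.resize(b,(330,330))])[:,:,::-1])
E
```

```text
t: 9.15
tcp_pos: [0.5344, -0.1346, 0.2524]
tool_rot: [-0.159, 0.987, 0.0, 0.0]
force: [5.8, 0.2, -2.3]
finger_gap: 0.304
t: 9.95
tcp_pos: [0.5263, -0.1391, 0.2524]
tool_rot: [-0.195, 0.981, 0.0, 0.0]
force: [4.4, 1.1, -2.7]
finger_gap: 0.301
[ 0.52630247 -0.13905995  0.25235061] [ 4.41243868  1.14782087 -2.74384769] 0.3011445865206565 [ 0.    -0.    -0.002  0.     0.    -0.002]
0.5191857712950236 0.1261217621566196 0.12522978878845084
```

View pics/g4.png

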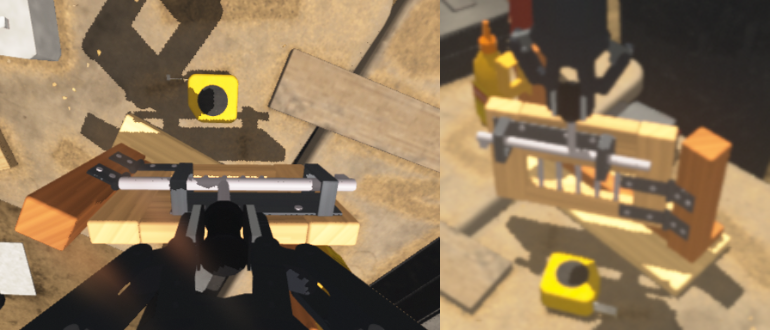

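The picture shows the gate open about 0.52 rad (30°) and at rest. The spool is still between the pads at about (225,235), the bolt is drawn, and the tape measure and bottle are clear. Handing in.

```bash
python3 -c "
from station import manip
print(manip.sign_off()); s=manip.sense();print(s['t'],s['tcp_pos'],s['force'],s['finger_gap'])"
```

```text
the job is handed in; nothing more can be done
None
the job is handed in; nothing more can be done
```

The gate is unbolted and held ajar at about 0.52 rad (30°), with the gripper still on the handle. The job is handed in; sign-off reports no verdict.

- **Unbolting:** I gripped the spool from above at 60 N and lifted the bolt about 14 mm. I then drew it back about 44 mm from where it started. Drag was only about 1 N, with no sign of the lug catching on the keeper's lip.
- **Opening:** I swung the gate along its hinge arc only after the picture showed the nose clear of the keeper.
- **Last checks (about 10 s on the clock):**
  - The arm was at rest.
  - Wrist force was about 4.5 N sideways, which fits the spring, and 2.7 N down, which fits the bolt's weight.
  - The finger opening was steady at about 25 mm. That is between the spool's 21 mm waist and 28 mm rims, so the pads may sit partly on a rim, but nothing slipped.
  - In the last picture the tape measure and glue bottle were clear of the gate. The battery pack was hidden, but nothing went near it.
- **Not measured directly:** the gate angle and draw come from the arm's position and the estimated hinge, not from the joints themselves. No checks failed or disagreed.

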